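Load the rinse basket and lift it level

TASK

Pick up the bead scoop by its wooden handle and shake its six glass chips out over the wire rinse basket, without touching the chips with the fingers, so that all six lie in the basket with at least two on each side of the line between the handle's pivots (otherwise it hangs crooked); then lay the empty scoop flat on the table. Swing up the basket's folded wire handle by its wooden grip, lift the basket clear of its drip tray, at least a hand's breadth (8 cm) up, and finish while still holding it there by that grip, level and still, so that a rinse bowl can be slid under it. Leave the other things on the table where they are.

Things in the scene. Friction and masses are not known exactly. Their poses are not given: they have to be found in the camera images.
- scoop: narrow steel bead scoop, pale wooden handle, 210 mm, 0.09 kg, lying flat. Origin: underside, at the trough's back wall; x points along the trough to the open lip, z up. Trough 22 mm wide inside, floor 2 mm thick, side walls 21 mm high (13 mm near the lip). The chips lie in it in single file
- scoop_lip (a point): middle of the scoop's open front lip, floor level: 108 mm ahead of the scoop's origin, 2 mm above its underside. Tipped lip down by about 20 to 29 degrees (friction varies) the row of chips slides and comes out one after another within a second; tipped less and shaken along x it lets them out a few at a time
- scoop_handle (a point): where to take the scoop, 38 mm behind its origin and 30 mm above its underside: on the middle line of the handle, a bar 14 mm wide (y), 18 mm high and 84 mm long (x = -102 to -18 mm); pinch it across y from above
- chip_1: glass mosaic chip 1 of 6, green glass, 13 x 13 x 9 mm, 12 g; origin at the centre of its underside as it starts; it starts in the scoop's trough, at the back wall
- chip_2: glass mosaic chip 2 of 6, blue, 13 x 13 x 9 mm, 12 g; origin at the centre of its underside as it starts; it starts in the scoop's trough
- chip_3: glass mosaic chip 3 of 6, amber glass, 13 x 13 x 9 mm, 12 g; origin at the centre of its underside as it starts; it starts in the scoop's trough
- chip_4: glass mosaic chip 4 of 6, red, 13 x 13 x 9 mm, 12 g; origin at the centre of its underside as it starts; it starts in the scoop's trough
- chip_5: glass mosaic chip 5 of 6, white, 13 x 13 x 9 mm, 12 g; origin at the centre of its underside as it starts; it starts in the scoop's trough
- chip_6: glass mosaic chip 6 of 6, dark green, 13 x 13 x 9 mm, 12 g; origin at the centre of its underside as it starts; it starts in the scoop's trough, nearest the lip
- basket: wire mesh rinse basket on four rubber feet, 0.25 to 0.4 kg, standing in the drip tray. Origin: centre of its underside, 4 mm above the table at the start, z up. Inside 120 mm (x) by 148 mm (y); floor 8 mm, rim 41 mm above the origin. Ears at the y ends carry the handle's pivots at (0, +-79, 58) mm; the two sides are x < 0 and x > 0. It hangs freely from the pivots
- handle (a joint): angle of the basket's wire handle (bail): 0 = folded down level, sticking out beyond the basket on its -x side; about 1.57 rad = standing straight up over the basket. It swings freely with little friction and falls back to 0 when let go
- handle_pivot (a point): middle of the handle's hinge line, 58 mm above the basket's underside, over its centre; the hinge line is the basket's y axis and the grip moves about it on a radius of 115 mm
- grip: turned wooden grip on the middle of the wire handle, a cylinder 16 mm across and 64 mm long; origin at its centre, axis = its own y, parallel to the basket's y. It spins stiffly on the 5 mm wire, so the handle turns while the fingers hold it. Folded, it lies about 62 mm above the table, 43 mm clear of the basket's -x side; pinch it across its axis from above
- drip_tray: white enamelled drip tray with blue rim, 166 x 200 x 12 mm, fixed; origin at the centre of its underside; inside floor 4 mm above the table; the basket stands in it with about 15 mm of play all round
- glue_bottle: small brown dropper bottle, 34 mm across and 102 mm high; bystander, origin at its underside
- wax_tin: round tin with brown lid, 62 mm across, 35 mm high; bystander, origin at its underside
- washi_tape: roll of grid-printed paper tape, 40 mm across, 16 mm high; bystander, origin at its underside

How it is judged (in metres and radians):
On the way, in this order (a step that is already met when the one before it is completed fails the run):
1. the scoop is held up off the table (height (world z) of scoop above 0.04 m and contact force between the fingers and scoop above 0.3 N), for 0.2 s.
2. all six chips lie in the basket, at least two on each side of the handle's hinge line (x of chip_1 in the frame of basket between -0.062 and 0.062 m and y of chip_1 in the frame of basket between -0.076 and 0.076 m and z of chip_1 in the frame of basket between 0 and 0.034 m and x of chip_2 in the frame of basket between -0.062 and 0.062 m and y of chip_2 in the frame of basket between -0.076 and 0.076 m and z of chip_2 in the frame of basket between 0 and 0.034 m and x of chip_3 in the frame of basket between -0.062 and 0.062 m and y of chip_3 in the frame of basket between -0.076 and 0.076 m and z of chip_3 in the frame of basket between 0 and 0.034 m and x of chip_4 in the frame of basket between -0.062 and 0.062 m and y of chip_4 in the frame of basket between -0.076 and 0.076 m and z of chip_4 in the frame of basket between 0 and 0.034 m and x of chip_5 in the frame of basket between -0.062 and 0.062 m and y of chip_5 in the frame of basket between -0.076 and 0.076 m and z of chip_5 in the frame of basket between 0 and 0.034 m and x of chip_6 in the frame of basket between -0.062 and 0.062 m and y of chip_6 in the frame of basket between -0.076 and 0.076 m and z of chip_6 in the frame of basket between 0 and 0.034 m and (x of each of chip_1, chip_2 in the frame of basket below 0 m or x of each of chip_1, chip_3 in the frame of basket below 0 m or x of each of chip_1, chip_4 in the frame of basket below 0 m or x of each of chip_1, chip_5 in the frame of basket below 0 m or x of each of chip_1, chip_6 in the frame of basket below 0 m or x of each of chip_2, chip_3 in the frame of basket below 0 m or x of each of chip_2, chip_4 in the frame of basket below 0 m or x of each of chip_2, chip_5 in the frame of basket below 0 m or x of each of chip_2, chip_6 in the frame of basket below 0 m or x of each of chip_3, chip_4 in the frame of basket below 0 m or x of each of chip_3, chip_5 in the frame of basket below 0 m or x of each of chip_3, chip_6 in the frame of basket below 0 m or x of each of chip_4, chip_5 in the frame of basket below 0 m or x of each of chip_4, chip_6 in the frame of basket below 0 m or x of each of chip_5, chip_6 in the frame of basket below 0 m) and (x of each of chip_1, chip_2 in the frame of basket above 0 m or x of each of chip_1, chip_3 in the frame of basket above 0 m or x of each of chip_1, chip_4 in the frame of basket above 0 m or x of each of chip_1, chip_5 in the frame of basket above 0 m or x of each of chip_1, chip_6 in the frame of basket above 0 m or x of each of chip_2, chip_3 in the frame of basket above 0 m or x of each of chip_2, chip_4 in the frame of basket above 0 m or x of each of chip_2, chip_5 in the frame of basket above 0 m or x of each of chip_2, chip_6 in the frame of basket above 0 m or x of each of chip_3, chip_4 in the frame of basket above 0 m or x of each of chip_3, chip_5 in the frame of basket above 0 m or x of each of chip_3, chip_6 in the frame of basket above 0 m or x of each of chip_4, chip_5 in the frame of basket above 0 m or x of each of chip_4, chip_6 in the frame of basket above 0 m or x of each of chip_5, chip_6 in the frame of basket above 0 m)), for 0.2 s.
3. the scoop lies flat on the table, let go (height (world z) of scoop between -0.004 and 0.012 m and angle between scoop's own z axis and vertical below 0.12 rad and linear speed of scoop below 0.02 m/s and contact force between each of the fingers, basket and scoop below 0.05 N), for 0.2 s.
At the end, for the whole second after the job is handed in: Basket held by its grip in the fingers, off the tray, underside over 75 mm up, level within 0.14 rad, under 0.03 m/s and 0.25 rad/s, handle at 1.2 to 1.95 rad; six chips in it, at least two each side of the hinge line; scoop flat on the table, let go, not touching the basket (all of step 2 and all of step 3 and height (world z) of basket above 0.075 m and angle between basket's own z axis and vertical below 0.14 rad and linear speed of basket below 0.03 m/s and angular speed of basket below 0.25 rad/s and contact force between the fingers and grip above 1 N and contact force between basket and drip_tray below 0.05 N and value of joint handle between 1.2 and 1.95 rad); the arm keeps its last pose, push and grip.
It fails at once if the fingers touch a chip (contact force between the fingers and chip_1 above 0.3 N or contact force between the fingers and chip_2 above 0.3 N or contact force between the fingers and chip_3 above 0.3 N or contact force between the fingers and chip_4 above 0.3 N or contact force between the fingers and chip_5 above 0.3 N or contact force between the fingers and chip_6 above 0.3 N).
It fails at once if the small brown dropper bottle of glue is knocked (moved more than 20 mm) (distance of glue_bottle from where it was at the start of the episode above 0.02 m).
It fails at once if the wax tin is knocked (moved more than 20 mm) (distance of wax_tin from where it was at the start of the episode above 0.02 m).
It fails at once if the roll of grid-printed tape is knocked (moved more than 20 mm) (distance of washi_tape from where it was at the start of the episode above 0.02 m).
It also fails if it takes over 64 s, if anything falls off the work surface, if the arm or the gripper's body presses on something with over 40 N, if the wrist force passes 120 N, or if a joint passes its speed limit or range.

ROBOT

A 6-joint arm with a two-finger parallel gripper is mounted at the origin on the work surface; the furniture and walls round the work are solid. World frame = base frame: x ahead of the robot, y to its left, z up, the work surface at z = 0. Lengths are in mm, angles in rad, forces in N, time in s.
With the tool pointing down it reaches from about 350 to 875 mm from the base axis. Payload 4.2 kg.
Tool frame: the origin (TCP) lies midway between the tips of the shut fingers; the grasp point (between the pads) lies 19 mm behind it (arm.tcp_to_grasp is the distance from the TCP to the grasp point, in mm); z points along the fingers, y is the line along which they close (so a half turn about z gives the same grasp; the last joint's range is limited). The gripper opens to 85 mm and grips with 20 to 120 N. Pads are 22 mm wide; open, the fingers measure 114 mm over their backs; the gripper's body (76 mm by 85 mm) begins 54 mm behind the grasp point. The pads swing forward as they close: fully open they stand 13 mm farther back than shut.
Start: joints at [-0.945, 0.385, 0.008, 0, -1.194, -0.259], TCP at [224.158, -583.397, 231.312] pointing down, gripper open.
Joint ranges: [-3.14, 3.14], [-1.21, 2.06], [-1.07, 1.41], [-3.16, 2.05], [-2.99, -0.16], [-3.1, 3.1]. Speed limits (rad/s): [2.79, 2.79, 3.14, 3.14, 3.14, 3.14].

INTERFACE

Orientations are given as a unit quaternion [x, y, z, w].
In Python, from bench import arm gives the robot as it stands.
- The arm moves only by the tool arm_command, never from a script. Its argument "rows" is a list of rows, each a list of 2 entries, a list of its own where there are three numbers: the shift along the tool's x, y, z as a fraction of full scale, then the turn, a rotation vector about the tool's x, y, z as a fraction of full scale. In form: [[[x, y, z], [wx, wy, wz]], ...]. A call has 1 to 5 rows; each row is the pose to reach, as a shift and turn from the pose commanded when the call began, along the tool's axes at that moment, turning the shorter way round; what a row does not reach only later rows make up. Full scale, the value 1, is 0.25 m for a shift and 180 degrees for a turn. A row lasts 1/10 s, in which the tool goes at most 50 mm and 8.59 degrees, less where a joint would pass 70% of its speed; a pose out of reach is approached as far as the arm can. A call with a number of a shift or a turn outside -1 to 1 is refused whole. A call with a gripper value outside its range is refused whole. "grip" is the opening, from 0 (shut) to 1 (fully open), set as the call begins (left out, the last holds). The fingers move at their own pace and stop on an object; the grip force is fixed at half the most. Time passes only in rows, so rows that repeat a pose let the fingers close. It gives the time, the measured TCP pose, the force, the opening and the grip force at its end, in the units of the state.
- arm.read_state(): the state, without advancing time (a new reading comes with each control period).
- arm.get_image(name): name is "scene" or "top"; returns (picture, depth): 384x512x3 uint8, blue, green, red; 384x512 float32, mm along the optical axis (not along the pixel's ray), 0 where there is no reading.
- arm.camera_info(name): a dict with "fx", "fy", "cx", "cy" (pixels), "extrinsics" (4x4, takes a point from camera to world coordinates). Camera axes: x right, y down, z forward; pixel columns grow to the right and rows downward; lengths in mm; the calibration is good to about 2 mm. A picture is of the moment at which its call begins. camera_info takes no time and is no camera call.
- arm.job_done(): hands the job in; it is judged then, once.
Trained networks look in the newest picture that a camera, given by its name, has taken for a name from the list of things; names that differ only in an ending like _2 or _b are one class to them, and where a whole thing is asked for, a point or a joint stands for the part that bears it (a point fixed in the world has none). Each returns a list of dicts, best first, with "score" (0 to 1); they miss things now and then, are a little off and sometimes report something else, mostly with a low value. They report only what shows in the picture. A call takes as long as a camera call.
- arm.spot_in(camera, query): "position" ([column, row] in pixels, amid what is visible of it).
The state is a dict: "clock": time; "joints": joint angles; "joint_vel": joint speeds; "joint_efforts": joint torques, N m; "position": TCP position; "ee_rot": TCP orientation; "contact_force": force on the tool from outside, world axes, zero at the start; "wrist_torque": the same for the moment, N m; "gripper_width": finger opening in mm; "grasp_force": force on a finger pad.
Only numpy, scipy, OpenCV 4.12 (cv2) and the standard library are available. Lean on these libraries where they do the work, as an engineer would, in place of code of your own. Each camera call takes 0.05 s, during which the arm holds its last target. There are 200 camera calls.

## Working session

There is one attempt and no reset: what is moved stays moved. The work goes in short steps, Python scripts to look and compute and a tool call to move; the robot and the scene stay as the last step left them, time stands still between calls to the robot, and variables do not carry over. Pictures are saved under pics/ and viewed, at most 10 in all, crops included, and the job is handed in when it is done.

Besides the shell and the picture viewer there is one more tool, called after "Request:" as name(argument=value, ...) on one line, values as JSON. arm_command: Moves the arm, as the interface text tells. Shift numbers are shares of 0.25 m and turn numbers shares of 180 degrees, none past 1 either way. Its arguments: {"type":"object","properties":{"rows":{"type":"array","items":{"type":"array"}},"grip":{"type":"number"}},"required":["rows"]}

```bash
mkdir -p pics; ls; python3 - <<'E'
from bench import arm
import cv2, numpy as np
ims=[]
for n in ("scene","top"):
    p,d=arm.get_image(n); cv2.imwrite(f"pics/{n}0.png",p); np.save(f"pics/{n}0.npy",d)
    c=arm.camera_info(n); print(n,c["fx"],c["cx"],c["cy"],np.round(c["extrinsics"],3).tolist())
    for q in ("scoop","chip_1","basket","grip","drip_tray","glue_bottle","wax_tin","washi_tape","scoop_handle","scoop_lip"):
        print(q,[(np.round(r["position"]).tolist(),round(r["score"],2)) for r in arm.spot_in(n,q)[:6]])
print(arm.read_state())
E
```

```text
pics
scene 392.5841966595636 260.18396200136294 189.1208879925123 [[0.781, -0.254, 0.571, -143.621], [-0.625, -0.307, 0.718, -721.007], [-0.007, -0.917, -0.398, 528.075], [0.0, 0.0, 0.0, 1.0]]
scoop [([234.0, 202.0], 0.91)]
chip_1 [([297.0, 282.0], 0.51)]
basket [([334.0, 231.0], 0.64)]
grip [([314.0, 232.0], 0.43)]
drip_tray [([360.0, 248.0], 0.7), ([316.0, 233.0], 0.6)]
glue_bottle [([180.0, 175.0], 0.65)]
wax_tin []
washi_tape [([351.0, 250.0], 0.74), ([347.0, 271.0], 0.7)]
scoop_handle [([233.0, 202.0], 0.69), ([337.0, 227.0], 0.57)]
scoop_lip [([234.0, 203.0], 0.69)]
top 383.87312113344103 260.5593345970989 186.4118879440974 [[0.029, -0.98, 0.195, 260.786], [-0.999, -0.024, 0.031, 58.11], [-0.026, -0.196, -0.98, 1093.623], [0.0, 0.0, 0.0, 1.0]]
scoop [([223.0, 193.0], 0.68)]
chip_1 []
basket [([350.0, 145.0], 0.82), ([226.0, 191.0], 0.21)]
grip [([394.0, 191.0], 0.54), ([355.0, 186.0], 0.45), ([379.0, 240.0], 0.27)]
drip_tray [([339.0, 154.0], 0.76)]
glue_bottle [([146.0, 207.0], 0.46)]
wax_tin []
washi_tape [([386.0, 194.0], 0.41)]
scoop_handle [([219.0, 193.0], 0.71)]
scoop_lip [([220.0, 193.0], 0.74)]
{'clock': 1.1, 'joints': array([-9.45423534e-01,  3.84683061e-01,  7.90396363e-03,  3.48043745e-05,
       -1.19398390e+00, -2.58580981e-01]), 'joint_vel': array([ 0.0015688 , -0.00093913, -0.0004777 , -0.00022352, -0.00118336,
       -0.00092638]), 'joint_efforts': array([ 1.90452693e-05, -3.92098117e+01,  1.88622844e+01,  4.19088230e+00,
       -2.83849795e-04, -1.26766957e-05]), 'position': array([ 224.14059157, -583.41432487,  231.32903751]), 'ee_rot': array([-1.82375871e-01,  9.83228885e-01, -2.19846398e-05, -7.49851511e-06]), 'contact_force': array([ 0.35343021, -0.00516365,  0.46369744]), 'wrist_torque': array([-0.02333543,  0.03085157, -0.02940956]), 'grasp_force': 0.0, 'gripper_width': 85.1168225989282}
```

```bash
python3 - <<'E'
import cv2
a=cv2.imread("pics/top0.png")[90:280,110:450]
cv2.imwrite("pics/topc.png",cv2.resize(a,None,fx=2.35,fy=2.35,interpolation=cv2.INTER_CUBIC))
a=cv2.imread("pics/scene0.png")[110:330,130:430]
cv2.imwrite("pics/scenec.png",cv2.resize(a,None,fx=2.6,fy=2.6,interpolation=cv2.INTER_CUBIC))
E
```

```text
(no output)
```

View pics/topc.png

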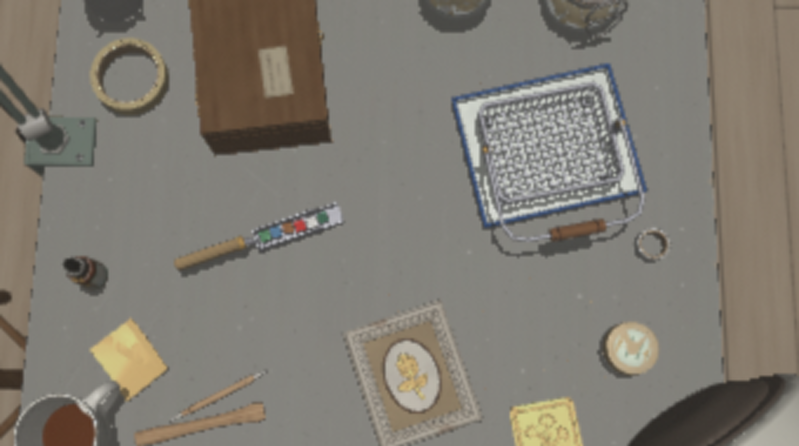

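View pics/scenec.png

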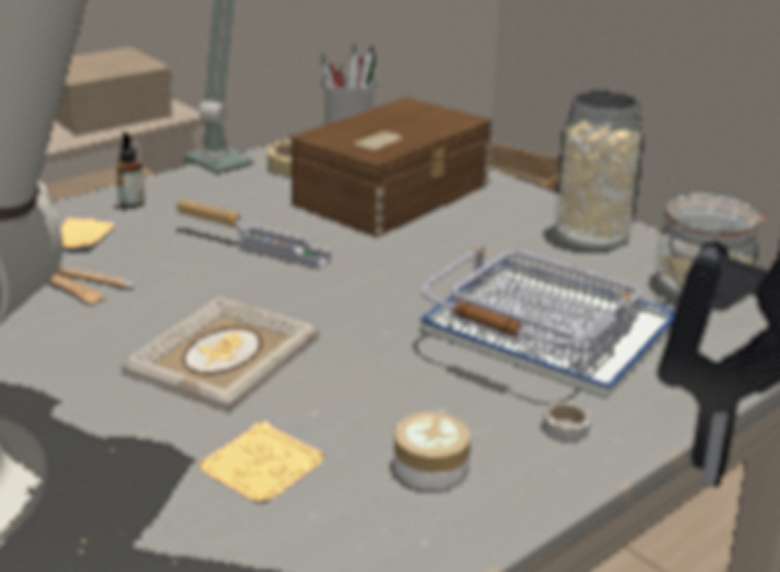

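The top crop shows the scoop handle at about (212,253) and its lip at (340,214). The basket is at about (552,145) in its tray, with the folded grip at (578,230). In full-picture pixels that is (110 + u/2.35, 90 + v/2.35). The tape is at (651,244), the tin at (632,348) and the bottle at (82,270). The scene view agrees.

```bash
cat > h.py <<'E'
import numpy as np, cv2
from bench import arm
from scipy.spatial.transform import Rotation as R
def ray(n,u,v):
    c=arm.camera_info(n);E=np.array(c["extrinsics"])
    return E[:3,3],E[:3,:3]@np.array([(u-c["cx"])/c["fx"],(v-c["cy"])/c["fy"],1.])
def plane(n,u,v,z):
    o,d=ray(n,u,v); return o+d*(z-o[2])/d[2]
def cloud(n,d):
    c=arm.camera_info(n);E=np.array(c["extrinsics"]);v,u=np.indices(d.shape)
    P=np.stack([(u-c["cx"])/c["fx"]*d,(v-c["cy"])/c["fy"]*d,d],-1)
    return P@E[:3,:3].T+E[:3,3]
E
python3 - <<'E'
from h import *
C=lambda u,v,z:np.round(plane("top",110+u/2.35-.3,90+v/2.35-.3,z),1)
print("handle back/front",C(177,264,35),C(246,243,35)," lip",C(341,213,2), C(341,206,13),C(338,222,13))
print("tray",[C(*p,12).tolist() for p in ((453,98),(610,66),(647,188),(485,227))])
print("rim",[C(*p,45).tolist() for p in ((480,112),(600,88),(622,180),(500,203))])
print("ears",C(486,149,62),C(616,125,62),"grip",C(551,233,62),C(606,226,62))
print("tin",C(632,348,35),"tape",C(652,244,16),"bottle",C(75,264,102))
d=np.load("pics/top0.npy");im=cv2.imread("pics/top0.png");P=cloud("top",d);hsv=cv2.cvtColor(im,cv2.COLOR_BGR2HSV)
def sub(u0,v0,u1,v1,f,name):
    s=np.s_[int(90+v0/2.35):int(90+v1/2.35),int(110+u0/2.35):int(110+u1/2.35)]
    p=P[s].reshape(-1,3);h=hsv[s].reshape(-1,3);m=f(p,h)&(d[s].ravel()>0);p=p[m]
    c=np.median(p,0);r=cv2.minAreaRect(p[:,:2].astype(np.float32))
    vx,vy,_,_=cv2.fitLine(p[:,:2].astype(np.float32),cv2.DIST_HUBER,0,.01,.01).ravel()
    print(name,len(p),"z pct",np.percentile(p[:,2],[5,50,95]).round(1),"rect",np.round(r[0],1),np.round(r[1],1),round(r[2],1),"dir",round(np.degrees(np.arctan2(vy,vx)),1))
sub(535,210,620,250,lambda p,h:(p[:,2]>50)&(h[:,1]>90),"grip")
sub(165,195,350,280,lambda p,h:(p[:,2]>6)&(p[:,2]<60),"scoop")
sub(165,195,250,280,lambda p,h:(p[:,2]>20)&(h[:,1]>60),"handle")
sub(245,195,350,280,lambda p,h:(p[:,2]>4),"trough")
sub(470,75,640,215,lambda p,h:(p[:,2]>34)&(p[:,2]<90),"rim")
sub(600,330,670,380,lambda p,h:(p[:,2]>25),"tin")
sub(440,55,660,235,lambda p,h:(h[:,0]>100)&(h[:,0]<130)&(h[:,1]>120)&(p[:,2]<25),"trayblue")
E
```

```text
handle back/front [421.6 302.   35. ] [449.1 220.8  35. ]  lip [495.6 109.8   2. ] [502.  109.5  13. ] [481.8 112.6  13. ]
tray [[644.4, -26.6, 12.0], [690.6, -223.3, 12.0], [533.6, -264.2, 12.0], [480.1, -66.8, 12.0]]
rim [[615.5, -56.8, 45.0], [649.0, -202.0, 45.0], [534.4, -225.2, 45.0], [502.9, -80.7, 45.0]]
ears [564.1 -62.1  62. ] [ 596.9 -215.5   62. ] grip [ 464.7 -137.2   62. ] [ 474.5 -200.7   62. ]
tin [ 336.8 -233.7   35. ] tape [ 463.3 -266.6   16. ] bottle [408.5 401.6 102. ]
grip 96 z pct [65.5 68.6 71.5] rect [ 468.3 -166.8] [12.5 60.6] 12.0 dir -78.1
scoop 428 z pct [ 7.7 19.5 40.1] rect [440.4 195.2] [ 71.6 219.7] 19.8 dir -67.8
handle 153 z pct [32.4 37.4 41.5] rect [435.5 264. ] [14.1 86. ] 21.3 dir -69.5
trough 296 z pct [ 4.5 11.1 22.3] rect [463.7 161.1] [122.6 103. ] 85.0 dir -69.3
rim 493 z pct [40.4 44.7 65.2] rect [ 560.3 -146.6] [171.8 172.3] 11.7 dir -73.0
tin 380 z pct [30.1 34.3 37.9] rect [ 332.6 -233.9] [51.2 60. ] 1.4 dir -86.5
trayblue 1 z pct [17.4 17.4 17.4] rect [482.8 -65.9] [0. 0.] 0.0 dir 27.6
```

Request:
arm_command(rows=[[[-0.84, 0.54, 0.1], [0, 0, -0.238]], [[-0.84, 0.54, 0.1], [0, 0, -0.238]], [[-0.84, 0.54, 0.1], [0, 0, -0.238]], [[-0.84, 0.54, 0.1], [0, 0, -0.238]], [[-0.84, 0.54, 0.1], [0, 0, -0.238]]], grip=1)

```text
clock: 1.6
position: [372.1, -381.2, 206.5]
ee_rot: [-0.531, 0.847, -0.0, 0.0]
contact_force: [1.4, -0.3, -0.2]
gripper_width: 85.4
grasp_force: 0.0
```

```bash
cat >> h.py <<'E'
def down(yaw,tilt=0):
    """tool x at world yaw (deg), z down, then lip-down tilt (deg)"""
    a=np.radians(yaw);x=np.array([np.cos(a),np.sin(a),0]);z=np.array([0,0,-1.])
    return R.from_matrix(np.stack([x,np.cross(z,x),z],1))*R.from_euler('y',-tilt,degrees=True)
def plan(p,Rt):
    s=arm.read_state();R0=R.from_quat(s["ee_rot"]);d=R0.inv().apply(np.array(p)-s["position"])/250
    w=(R0.inv()*Rt).as_rotvec()/np.pi
    n=max(np.linalg.norm(d)*5,np.linalg.norm(w)*180/8.59)
    print("t",round(s["clock"],2),"pos",s["position"].round(1),"w",round(s["gripper_width"],1),"F",s["contact_force"].round(1),"shift",d.round(3).tolist(),"turn",w.round(4).tolist(),"rows",round(n,1))
E
python3 -c "
from h import *
plan([443.5,244,150],down(-69.5))"
```

```text
t 1.6 pos [ 372.1 -381.2  206.5] w 85.4 F [ 1.4 -0.3 -0.2] shift [-2.376, 0.832, 0.225] turn [-0.0002, -0.0002, -0.2573] rows 12.6
```

Request:
arm_command(rows=[[[-0.94, 0.33, 0.05], [0, 0, -0.238]], [[-0.94, 0.33, 0.05], [0, 0, -0.238]], [[-0.94, 0.33, 0.05], [0, 0, -0.238]], [[-0.94, 0.33, 0.05], [0, 0, -0.238]], [[-0.94, 0.33, 0.05], [0, 0, -0.238]]])

```text
clock: 2.1
position: [400.8, -133.6, 194.2]
ee_rot: [0.804, -0.595, 0.001, -0.0]
contact_force: [1.3, 0.7, 0.1]
gripper_width: 85.4
grasp_force: 0.0
```

```bash
python3 -c "
from h import *
plan([443.5,244,150],down(-69.5))"
```

```text
t 2.1 pos [ 400.8 -133.6  194.2] w 85.4 F [1.3 0.7 0.1] shift [-1.394, -0.606, 0.177] turn [-0.0004, -0.0002, -0.0192] rows 7.7
```

Request:
arm_command(rows=[[[-0.91, -0.4, 0.11], [0, 0, -0.0192]], [[-0.91, -0.4, 0.11], [0, 0, -0.0192]], [[-0.91, -0.4, 0.11], [0, 0, -0.0192]], [[-0.91, -0.4, 0.11], [0, 0, -0.0192]], [[-0.91, -0.4, 0.11], [0, 0, -0.0192]]])

```text
clock: 2.6
position: [431.1, 113.4, 166.8]
ee_rot: [0.82, -0.572, 0.0, -0.001]
contact_force: [0.3, -1.2, 0.4]
gripper_width: 85.3
grasp_force: 0.0
```

```bash
python3 -c "
from h import *
plan([443.5,244,120],down(-69.5))"
```

```text
t 2.6 pos [431.1 113.4 166.8] w 85.3 F [ 0.3 -1.2  0.4] shift [-0.473, -0.227, 0.188] turn [-0.0005, 0.0001, -0.0017] rows 2.8
```

Request:
arm_command(rows=[[[-0.473, -0.227, 0.188], [0, 0, -0.0017]], [[-0.473, -0.227, 0.188], [0, 0, -0.0017]], [[-0.473, -0.227, 0.188], [0, 0, -0.0017]], [[-0.473, -0.227, 0.4], [0, 0, -0.0017]], [[-0.473, -0.227, 0.52], [0, 0, -0.0017]]], grip=0.7)

```text
clock: 3.1
position: [443.1, 242.7, 34.4]
ee_rot: [0.822, -0.57, -0.0, 0.0]
contact_force: [-0.2, -0.7, -0.8]
gripper_width: 59.9
grasp_force: 0.0
```

```bash
python3 - <<'E'
from h import *
plan([443.5,244,12],down(-69.5))
p,d=arm.get_image("scene"); cv2.imwrite("pics/s2.png",cv2.resize(p[130:270,150:350],None,fx=3.5,fy=3.5))
E
```

```text
t 3.1 pos [443.1 242.7  34.4] w 59.9 F [-0.2 -0.7 -0.8] shift [-0.004, -0.004, 0.09] turn [0.0003, 0.0, 0.0003] rows 0.4
```

View pics/s2.png

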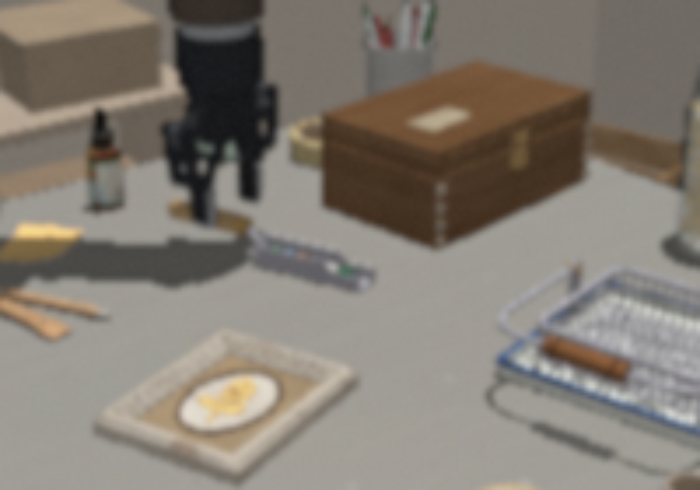

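The fingers stand on both sides of the wooden handle at about (215,210), so I go down and close.

Request:
arm_command(rows=[[[-0.004, -0.004, 0.09], [0, 0, 0]], [[-0.004, -0.004, 0.09], [0, 0, 0]]])

```text
clock: 3.35
position: [443.3, 242.0, 12.4]
ee_rot: [0.821, -0.57, -0.0, 0.002]
contact_force: [0.2, -0.4, -0.1]
gripper_width: 59.6
grasp_force: 0.0
```

Request:
arm_command(rows=[[[0, 0, 0], [0, 0, 0]], [[0, 0, 0], [0, 0, 0]], [[0, 0, 0], [0, 0, 0]], [[0, 0, 0], [0, 0, 0]], [[0, 0, 0], [0, 0, 0]]], grip=0)

```text
clock: 3.85
position: [445.0, 243.6, 15.3]
ee_rot: [0.822, -0.57, 0.0, -0.001]
contact_force: [-0.4, 0.2, 6.2]
gripper_width: 12.5
grasp_force: 61.5
```

Request:
arm_command(rows=[[[0, 0, -0.03], [0, 0, 0]], [[0, 0, -0.1], [0, 0, 0]], [[0, 0, -0.2], [0, 0, 0]], [[0, 0, -0.3], [0, 0, 0]], [[0, 0, -0.4], [0, 0, 0]]])

```text
clock: 4.35
position: [443.7, 242.6, 114.9]
ee_rot: [0.821, -0.57, -0.0, 0.0]
contact_force: [0.2, 0.1, -1.0]
gripper_width: 12.8
grasp_force: 60.3
```

```bash
python3 - <<'E'
from h import *
plan([443.5,244,112],down(-69.5))
p,d=arm.get_image("scene"); cv2.imwrite("pics/s3.png",cv2.resize(p[110:270,150:350],None,fx=3.5,fy=3.5))
p,d=arm.get_image("top"); cv2.imwrite("pics/t3.png",p)
E
```

```text
t 4.35 pos [443.7 242.6 114.9] w 12.8 F [ 0.2  0.1 -1. ] shift [-0.006, -0.001, 0.012] turn [0.0003, 0.0, -0.0004] rows 0.1
```

View pics/s3.png

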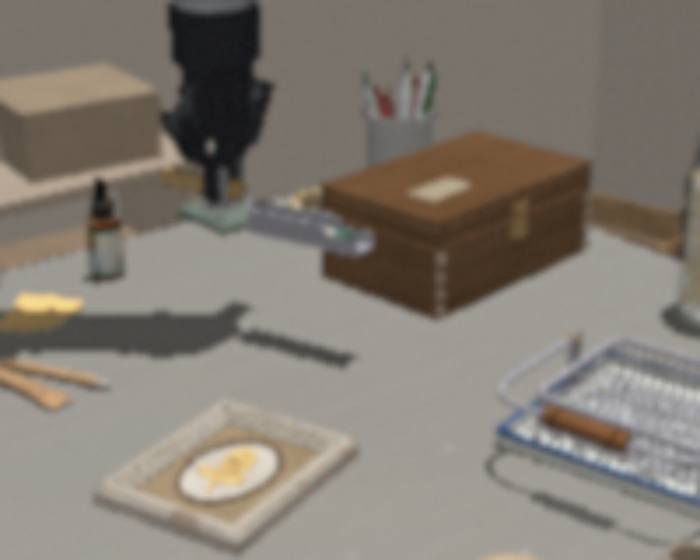

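The scoop is held level with its chips, lip at about (365,240).

```bash
cat >> h.py <<'E'
B=np.array([580,-142.]);bx=np.array([.9774,.2113]);by=np.array([-.2113,.9774])
def lip(x,y,z,tilt,yaw=-77.8):
    Rt=down(yaw,tilt);p=np.r_[B+x*bx+y*by,z]-Rt.apply([146,0,13]); print("tcp",p.round(1)); plan(p,Rt)
E
python3 -c "
from h import *
lip(28,25,125,-6)"
```

```text
tcp [571.1  31.6 122.7]
t 4.45 pos [445.8 244.4 117.5] w 12.5 F [ 1.3  0.5 -1.4] shift [0.973, -0.172, -0.022] turn [-0.0046, 0.0344, 0.0459] rows 4.9
```

```bash
python3 - <<'E'
from h import *
P=cloud("top",np.load("pics/top0.npy"));q=P[90:155,188:256].reshape(-1,3);q=q[(q[:,2]>40)&(q[:,2]<200)]
print(np.percentile(q,[2,50,98],0).round())
r=cv2.minAreaRect(q[:,:2].astype(np.float32));print(cv2.boxPoints(r).round())
for y in (70,100,110,120,140,200): 
    m=q[abs(q[:,1]-y)<6]; print(y,m[:,0].min().round() if len(m) else None)
E
```

```text
[[569. 134.  51.]
 [644. 210.  96.]
 [729. 284. 100.]]
[[563. 278.]
 [585. 120.]
 [756. 143.]
 [734. 302.]]
70 None
100 None
110 None
120 584.0
140 583.0
200 574.0
```

Request:
arm_command(rows=[[[0.05, -0.01, -0.01], [0, 0.03, 0.004]], [[0.14, -0.024, -0.022], [-0.002, 0.034, 0.012]], [[0.25, -0.044, -0.022], [-0.004, 0.034, 0.02]], [[0.36, -0.064, -0.022], [-0.005, 0.034, 0.03]], [[0.47, -0.083, -0.022], [-0.005, 0.034, 0.04]]])

```text
clock: 4.95
position: [504.4, 139.0, 118.4]
ee_rot: [0.782, -0.62, 0.039, 0.038]
contact_force: [-0.3, -0.2, -1.2]
gripper_width: 12.7
grasp_force: 60.3
```

```bash
python3 -c "
from h import *
lip(28,25,125,-6)"
```

```text
tcp [571.1  31.6 122.7]
t 4.95 pos [504.4 139.  118.4] w 12.7 F [-0.3 -0.2 -1.2] shift [0.478, -0.162, 0.033] turn [0.0029, -0.0009, 0.0056] rows 2.5
```

Request:
arm_command(rows=[[[0.12, -0.04, 0.008], [0, 0, 0.001]], [[0.23, -0.078, 0.016], [0.001, 0, 0.002]], [[0.33, -0.112, 0.023], [0.002, 0, 0.004]], [[0.42, -0.142, 0.03], [0.002, 0, 0.005]], [[0.478, -0.162, 0.033], [0.003, 0, 0.0056]]])

```text
clock: 5.45
position: [571.3, 31.3, 122.4]
ee_rot: [0.777, -0.627, 0.042, 0.034]
contact_force: [0.5, -0.5, -1.8]
gripper_width: 12.6
grasp_force: 60.3
```

Request:
arm_command(rows=[[[0, 0, 0], [0, 0, 0]], [[0, 0, 0], [0, 0, 0]]])

```text
clock: 5.65
position: [571.0, 32.8, 123.0]
ee_rot: [0.777, -0.627, 0.042, 0.033]
contact_force: [-0.4, -0.6, -1.2]
gripper_width: 12.4
grasp_force: 60.3
```

```bash
python3 - <<'E'
from h import *
lip(28,25,72,14)
p,d=arm.get_image("top"); cv2.imwrite("pics/t4.png",cv2.resize(p[90:210,220:410],None,fx=4,fy=4,interpolation=cv2.INTER_CUBIC))
E
```

```text
tcp [572.8  23.7 119.9]
t 5.65 pos [571.   32.8 123. ] w 12.4 F [-0.4 -0.6 -1.2] shift [0.036, 0.001, 0.016] turn [-0.0003, -0.1119, 0.0002] rows 2.3
```

View pics/t4.png

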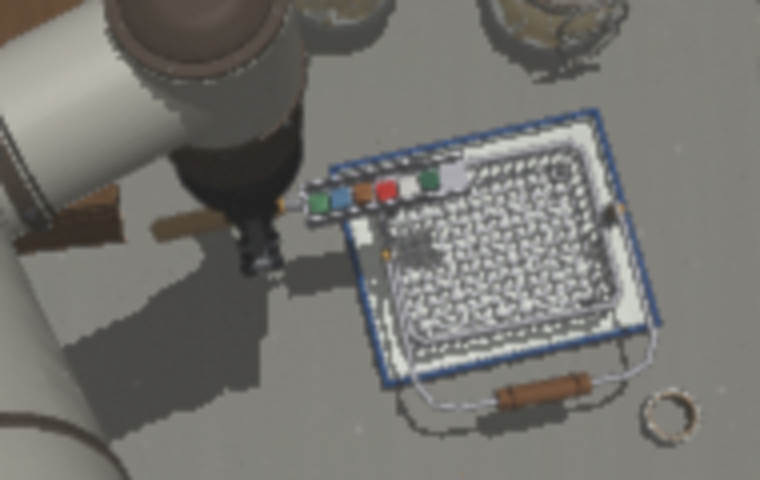

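The six chips are in the trough from (320,200) to (430,180), and the lip at (467,175) is over the basket.

Request:
arm_command(rows=[[[0.008, 0, 0.003], [0, -0.022, 0]], [[0.015, 0, 0.006], [0, -0.045, 0]], [[0.022, 0, 0.01], [0, -0.068, 0]], [[0.03, 0, 0.013], [0, -0.09, 0]], [[0.036, 0, 0.016], [0, -0.112, 0]]])

```text
clock: 6.2
position: [573.3, 25.0, 120.9]
ee_rot: [0.773, -0.622, -0.095, -0.078]
contact_force: [-0.8, -0.4, -1.3]
gripper_width: 12.8
grasp_force: 60.3
```

```bash
cat >> h.py <<'E'
def chips():
    p,d=arm.get_image("top");h=cv2.cvtColor(p,cv2.COLOR_BGR2HSV);s=arm.read_state();P=cloud("top",d)
    R0=R.from_quat(s["ee_rot"])
    rng={"green":(60,90),"blue":(95,118),"red":(0,4),"red2":(174,180),"amber":(5,18)}
    for k,(a,b) in rng.items():
        m=((h[...,0]>=a)&(h[...,0]<=b)&(h[...,1]>90)&(h[...,2]>30)).astype(np.uint8)
        m[:90]=0;m[188:]=0;m[:,:285]=0;m[:,400:]=0
        n,L,S,c=cv2.connectedComponentsWithStats(m)
        for i in range(1,n):
            if S[i,4]>=4:
                q=np.median(P[L==i],0);b=q[:2]-B
                print(k,S[i,4],c[i].round(1),"z",q[2].round(),"basket",round(b@bx),round(b@by),"tool",R0.inv().apply(q-s["position"]).round())
    return p
E
python3 - <<'E'
from h import *
chips()
for t in (18,24): lip(28,25,70,t)
E
```

```text
blue 10 [366.8 118.2] z 15.0 basket 90 -97 tool [278. -61.  39.]
blue 4 [355.5 120. ] z 14.0 basket 91 -61 tool [243. -62.  48.]
blue 10 [371.9 128.9] z 13.0 basket 56 -103 tool [284. -27.  39.]
blue 7 [326.  126.6] z 14.0 basket 87 29 tool [156. -58.  70.]
blue 4 [373.5 173. ] z 15.0 basket -75 -74 tool [255. 104.  43.]
blue 9 [366.4 174.4] z 15.0 basket -74 -52 tool [234. 103.  49.]
blue 4 [355.5 177. ] z 14.0 basket -77 -21 tool [204. 106.  57.]
blue 4 [346.5 179. ] z 14.0 basket -77 6 tool [178. 107.  64.]
blue 8 [316.  183.5] z 12.0 basket -74 93 tool [ 94. 103.  88.]
blue 8 [339.5 180.5] z 14.0 basket -78 26 tool [159. 107.  69.]
blue 8 [330.5 182.5] z 14.0 basket -79 52 tool [134. 109.  76.]
red 21 [315.9 140.6] z 94.0 basket 27 82 tool [85.  2.  6.]
amber 24 [310.8 140.2] z 97.0 basket 30 95 tool [72. -1.  6.]
amber 50 [359.4 186. ] z 68.0 basket -113 -13 tool [183. 142.   7.]
tcp [573.6  20.1 127.5]
t 6.25 pos [574.   23.4 120.5] w 12.8 F [ 2.4 -1.3 -1. ] shift [0.005, 0.004, -0.03] turn [-0.0008, -0.0207, 0.0004] rows 0.4
tcp [575.   13.5 141.3]
t 6.25 pos [574.   23.4 120.5] w 12.8 F [ 2.4 -1.3 -1. ] shift [0.018, 0.004, -0.09] turn [-0.0008, -0.0541, 0.0005] rows 1.1
```

Request:
arm_command(rows=[[[0.002, 0.003, -0.008], [0, -0.006, 0]], [[0.003, 0.003, -0.016], [0, -0.012, 0]], [[0.005, 0.003, -0.024], [0, -0.018, 0]], [[0.005, 0.003, -0.024], [0, -0.018, 0]]])

```text
clock: 6.65
position: [573.7, 21.0, 126.6]
ee_rot: [0.77, -0.62, -0.116, -0.095]
contact_force: [0.2, -0.9, -1.4]
gripper_width: 12.9
grasp_force: 60.3
```

```bash
sed -i 's/a,b) in rng.items():/a,b) in rng.items():\n        if k=="blue": continue/' h.py; python3 - <<'E'
from h import *
p=chips()
cv2.imwrite("pics/t5.png",cv2.resize(p[90:210,260:410],None,fx=5,fy=5,interpolation=cv2.INTER_CUBIC))
lip(28,25,70,20)
E
```

```text
red 17 [317.6 140.4] z 95.0 basket 27 76 tool [90.  1.  5.]
amber 22 [313.1 140.2] z 98.0 basket 27 90 tool [76.  1.  6.]
amber 51 [359.2 186. ] z 69.0 basket -113 -13 tool [183. 142.   3.]
tcp [574.   18.1 132.2]
t 6.7 pos [573.5  21.1 126.4] w 12.8 F [-0.3  0.1 -2. ] shift [0.005, 0.0, -0.026] turn [-0.0007, -0.0154, 0.0007] rows 0.3
```

View pics/t5.png

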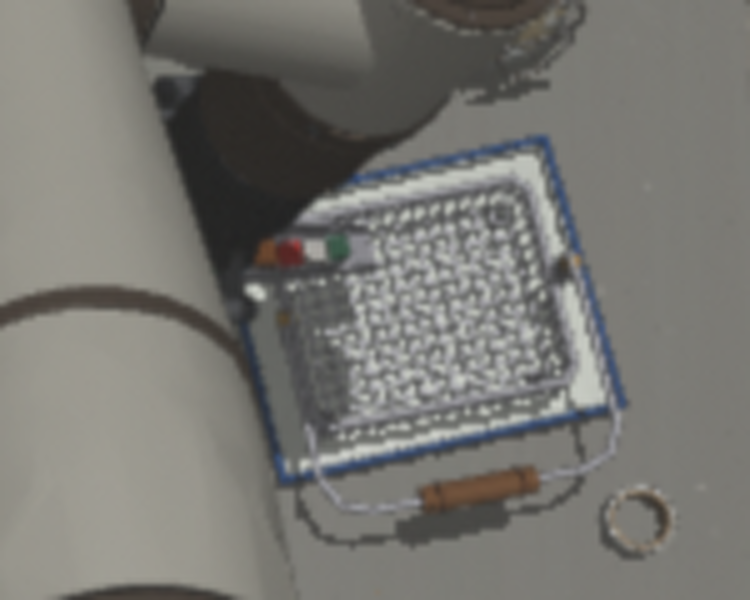

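Dark green (337,247), white (315,248), red (288,250) and amber are in the trough near the lip at (373,250), and none have come out.

```bash
python3 - <<'E'
from h import *
for n,u,v,z in (("lip",373,250,70),("dkgreen",337,247,88),("white",315,248,95),("ear-",577,262,70),("ear+",285,316,70),("grip",481,488,66)):
    q=plane("top",260+u/5-.4,90+v/5-.4,z);b=q[:2]-B
    s=arm.read_state();print(n,q.round(),"basket",round(b@bx),round(b@by),"tool",R.from_quat(s["ee_rot"]).inv().apply(q-s["position"]).round())
E
```

```text
lip [ 602. -110.   70.] basket 28 27 tool [145.   1.  14.]
dkgreen [597. -88.  88.] basket 28 50 tool [118.   0.   4.]
white [594. -75.  95.] basket 28 63 tool [103.   1.   1.]
ear- [ 597. -222.   70.] basket 0 -82 tool [248.  29. -18.]
ear+ [563. -61.  70.] basket 0 82 tool [91. 28. 31.]
grip [ 469. -168.   66.] basket -114 -2 tool [173. 142.   9.]
```

Request:
arm_command(rows=[[[0.06, 0, 0], [0, 0, 0]], [[0, 0, 0], [0, 0, 0]], [[0.06, 0, 0], [0, 0, 0]], [[0, 0, 0], [0, 0, 0]], [[0, 0, 0], [0, 0, 0]]])

```text
clock: 7.2
position: [573.4, 21.7, 126.5]
ee_rot: [0.77, -0.62, -0.116, -0.095]
contact_force: [0.4, -0.2, -0.5]
gripper_width: 12.9
grasp_force: 60.4
```

```bash
sed -i 's/"green":(60,90)/"green":(50,95)/; s/>90)&(h\[...,2\]>30)/>75)\&(h[...,2]>25)/' h.py; python3 - <<'E'
from h import *
p=chips()
E
```

```text
green 12 [321.5 140. ] z 91.0 basket 27 66 tool [102.   1.   6.]
red 15 [335.7 144.3] z 37.0 basket 22 18 tool [163.   7.  43.]
amber 20 [331.5 139. ] z 82.0 basket 27 36 tool [132.   2.   5.]
amber 60 [358.5 186. ] z 68.0 basket -113 -12 tool [182. 142.   4.]
```

Request:
arm_command(rows=[[[0, 0, -0.02], [0, 0.045, 0]], [[0, 0.04, -0.02], [0, 0.045, 0]], [[0, 0.12, -0.02], [0, 0.045, 0]], [[0, 0.2, -0.02], [0, 0.045, 0]], [[0, 0.235, -0.02], [0, 0.045, 0]]])

```text
clock: 7.75
position: [514.4, 6.7, 130.8]
ee_rot: [0.776, -0.625, -0.062, -0.051]
contact_force: [0.7, 0.2, -0.2]
gripper_width: 12.8
grasp_force: 60.4
```

```bash
python3 - <<'E'
from h import *
p=chips()
cv2.imwrite("pics/t6.png",cv2.resize(p[90:210,260:410],None,fx=5,fy=5,interpolation=cv2.INTER_CUBIC))
lip(-30,25,68,17)
E
```

```text
green 7 [337.3 146. ] z 21.0 basket 22 11 tool [163. -55.  85.]
green 16 [334.5 156.5] z 107.0 basket -28 45 tool [117.  -5.   5.]
amber 11 [348.2 136.5] z 25.0 basket 41 -25 tool [198. -74.  75.]
amber 22 [288.1 162.7] z 157.0 basket -34 174 tool [-19.   1. -23.]
amber 60 [358.5 186. ] z 69.0 basket -113 -11 tool [178.  80.  34.]
tcp [516.7   8.8 123.1]
t 7.8 pos [513.9   6.5 131. ] w 12.8 F [-1.8  0.4 -0.8] shift [-0.002, -0.013, 0.032] turn [-0.0002, -0.0433, 0.0003] rows 0.9
```

View pics/t6.png

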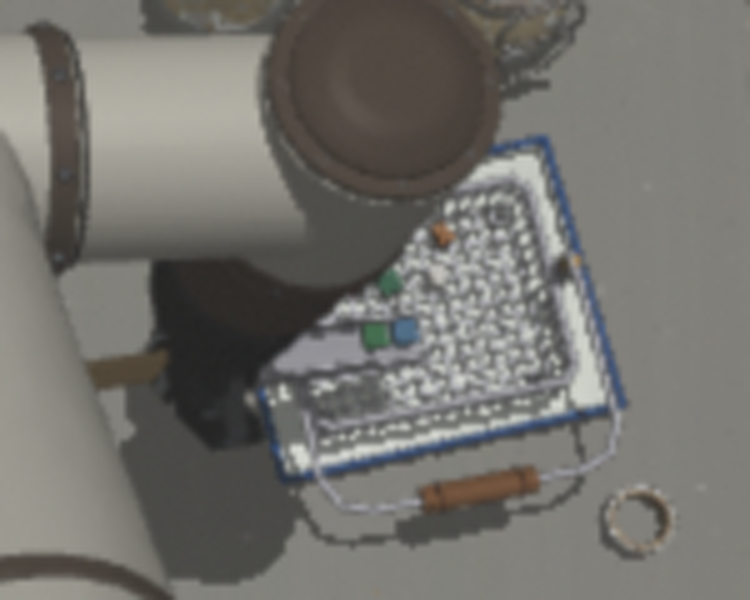

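Amber (441,234), dark green (390,282) and white (about (440,272)) lie on the +x side. Green and blue remain in the trough at (376,335) and (405,330), and I'll pour them on the -x side.

Request:
arm_command(rows=[[[-0.002, -0.013, 0.032], [0, -0.0433, 0]], [[0.02, -0.013, 0.0], [0, -0.065, 0]], [[0.04, -0.013, -0.03], [0, -0.09, 0]], [[0.02, -0.013, -0.05], [0, -0.11, 0]], [[0.04, -0.013, -0.06], [0, -0.12, 0]]])

```text
clock: 8.3
position: [523.6, -5.1, 144.5]
ee_rot: [0.751, -0.605, -0.206, -0.169]
contact_force: [-0.0, 0.4, -0.9]
gripper_width: 13.1
grasp_force: 60.4
```

Request:
arm_command(rows=[[[0, 0, 0], [0, 0, 0]], [[0, 0, 0], [0, 0, 0]], [[0, 0, 0], [0, 0, 0]]])

```text
clock: 8.6
position: [522.1, -3.9, 144.0]
ee_rot: [0.751, -0.605, -0.206, -0.167]
contact_force: [0.3, -0.3, -1.1]
gripper_width: 12.8
grasp_force: 60.4
```

```bash
python3 - <<'E'
from h import *
p=chips()
cv2.imwrite("pics/t7.png",cv2.resize(p[90:210,260:410],None,fx=5,fy=5,interpolation=cv2.INTER_CUBIC))
lip(-30,35,140,0)
E
```

```text
amber 22 [287.2 158.2] z 187.0 basket -31 177 tool [-47.   3. -22.]
amber 10 [365.8 185.7] z 71.0 basket -116 -28 tool [188.  89. -27.]
tcp [512.4  28.6 153. ]
t 8.65 pos [522.   -3.8 144.1] w 12.7 F [-0.5  0.2 -1.4] shift [-0.134, 0.01, 0.038] turn [-0.0006, 0.1707, 0.0009] rows 3.6
```

View pics/t7.png

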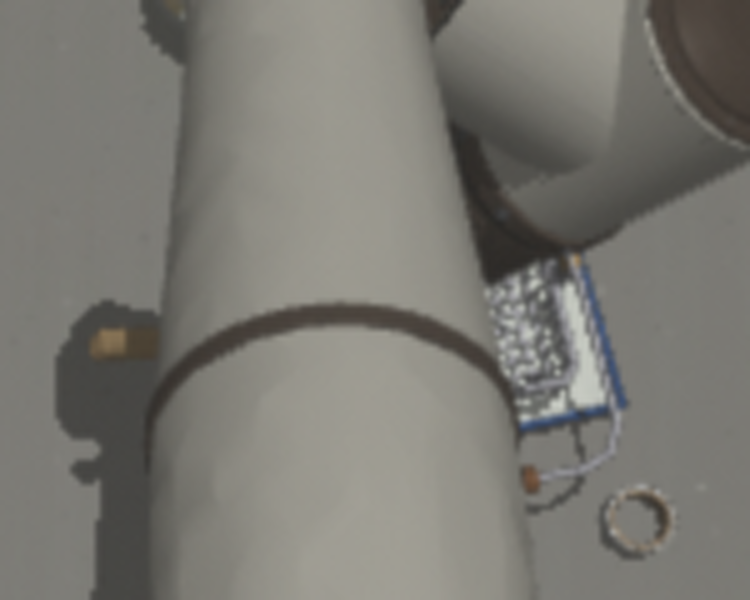

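The arm hides the basket in this view, so I level the scoop and back off before looking again.

Request:
arm_command(rows=[[[-0.03, 0, 0.01], [0, 0.043, 0]], [[-0.06, 0.005, 0.02], [0, 0.086, 0]], [[-0.1, 0.01, 0.03], [0, 0.129, 0]], [[-0.134, 0.01, 0.038], [0, 0.1707, 0]], [[-0.134, 0.01, 0.038], [0, 0.1707, 0]]])

```text
clock: 9.15
position: [510.8, 31.8, 153.4]
ee_rot: [0.782, -0.624, 0.002, -0.0]
contact_force: [0.2, -0.2, -1.8]
gripper_width: 12.6
grasp_force: 60.4
```

Request:
arm_command(rows=[[[-0.1, 0.02, 0], [0, 0, 0]], [[-0.25, 0.05, 0], [0, 0, 0]], [[-0.4, 0.08, 0], [0, 0, 0]], [[-0.52, 0.1, 0], [0, 0, 0]], [[-0.6, 0.1, 0], [0, 0, 0]]])

```text
clock: 9.65
position: [455.1, 171.0, 153.3]
ee_rot: [0.779, -0.627, -0.0, -0.001]
contact_force: [0.6, 0.5, -1.5]
gripper_width: 12.8
grasp_force: 60.4
```

```bash
python3 - <<'E'
from h import *
p=chips()
cv2.imwrite("pics/t8.png",cv2.resize(p[90:210,210:410],None,fx=4,fy=4,interpolation=cv2.INTER_CUBIC))
plan([444.5,243.5,16],down(-69.5))
E
```

```text
green 5 [337.2 146.4] z 18.0 basket 22 11 tool [324. -75. 135.]
red 17 [330.4 145.9] z 24.0 basket 26 31 tool [304. -79. 129.]
amber 14 [348.4 136.2] z 25.0 basket 43 -26 tool [361. -96. 128.]
amber 60 [358.5 186. ] z 69.0 basket -113 -11 tool [345.  60.  83.]
t 9.7 pos [455.7 172.8 153.4] w 12.8 F [-0.4  1.3 -1.3] shift [-0.284, -0.015, 0.55] turn [-0.0013, 0.0007, -0.0447] rows 3.1
```

View pics/t8.png

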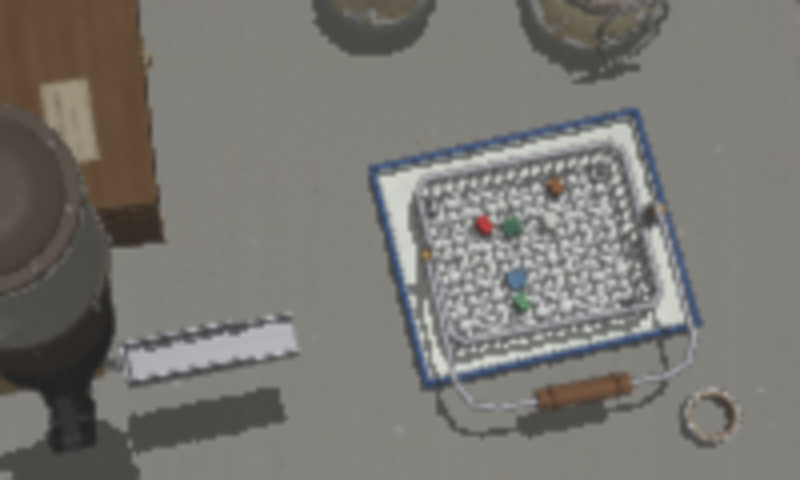

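Red (484,225), dark green (512,227), amber (556,187) and white (548,218) lie on one side. Blue (516,280) and green (521,303) lie on the other, and the scoop is empty. I'll check the blue chip's x, then lay the scoop down.

Request:
arm_command(rows=[[[-0.07, 0, 0.08], [0, 0, -0.015]], [[-0.15, -0.005, 0.2], [0, 0, -0.03]], [[-0.22, -0.01, 0.34], [0, 0, -0.0447]], [[-0.284, -0.015, 0.45], [0, 0, -0.0447]], [[-0.284, -0.015, 0.5], [0, 0, -0.0447]]])

```text
clock: 10.2
position: [444.3, 240.2, 25.6]
ee_rot: [0.821, -0.571, 0.0, 0.0]
contact_force: [0.8, -0.7, -1.0]
gripper_width: 12.6
grasp_force: 60.3
```

```bash
python3 - <<'E'
from h import *
for n,u,v in (("red",484,225),("dkg",512,227),("amb",556,187),("wh",548,218),("blue",516,280),("gr",521,303)):
    q=plane("top",210+u/4-.4,90+v/4-.4,20);b=q[:2]-B;print(n,round(b@bx),round(b@by))
plan([444.5,243.5,15],down(-69.5))
E
```

```text
red 26 29
dkg 21 10
amb 44 -28
wh 22 -17
blue -19 16
gr -36 16
t 10.2 pos [444.3 240.2  25.6] w 12.6 F [ 0.8 -0.7 -1. ] shift [-0.012, -0.005, 0.042] turn [0.0002, -0.0002, -0.0005] rows 0.2
```

Request:
arm_command(rows=[[[-0.01, 0, 0.02], [0, 0, 0]], [[-0.01, 0, 0.03], [0, 0, 0]], [[-0.01, 0, 0.04], [0, 0, 0]], [[-0.01, 0, 0.043], [0, 0, 0]], [[-0.01, 0, 0.043], [0, 0, 0]]])

```text
clock: 10.7
position: [444.5, 242.0, 17.9]
ee_rot: [0.821, -0.571, 0.001, -0.002]
contact_force: [0.2, -0.6, -1.1]
gripper_width: 12.4
grasp_force: 60.3
```

Request:
arm_command(rows=[[[0, 0, 0], [0, 0, 0]], [[0, 0, 0], [0, 0, 0]], [[0, 0, 0], [0, 0, 0]], [[0, 0, 0], [0, 0, 0]], [[0, 0, 0], [0, 0, 0]]], grip=0.7)

```text
clock: 11.2
position: [444.2, 242.0, 17.3]
ee_rot: [0.821, -0.571, 0.001, -0.001]
contact_force: [-0.1, 0.3, 0.3]
gripper_width: 59.7
grasp_force: 0.0
```

Request:
arm_command(rows=[[[0, 0, -0.1], [0, 0, 0]], [[0, 0, -0.25], [0, 0, 0]], [[0, 0, -0.4], [0, 0, 0]], [[0, 0, -0.6], [0, 0, 0]], [[0, 0, -0.7], [0, 0, 0]]])

```text
clock: 11.7
position: [445.1, 242.8, 196.7]
ee_rot: [0.821, -0.571, 0.002, -0.004]
contact_force: [0.8, 1.1, 0.7]
gripper_width: 59.7
grasp_force: 0.0
```

```bash
python3 - <<'E'
from h import *
Rg=down(-77.8)
g=B-115*bx
plan([*g,130],Rg)
p,d=arm.get_image("top");P=cloud("top",d);h=cv2.cvtColor(p,cv2.COLOR_BGR2HSV)
s=P[160:215,175:265].reshape(-1,3);z=s[(s[:,2]>5)&(s[:,2]<60)];print(np.percentile(z,[5,50,95],0).round(1))
m=(h[...,1]>90)&(P[...,2]>50)&(P[...,2]<80);m[:170]=0;m[200:]=0;m[:,:330]=0;m[:,385:]=0;q=P[m];r=cv2.minAreaRect(q[:,:2].astype(np.float32));print("grip",r,np.median(q[:,2]))
E
```

```text
t 11.7 pos [445.1 242.8 196.7] w 59.7 F [0.8 1.1 0.7] shift [1.566, 0.488, 0.26] turn [-0.0028, 0.0008, 0.0454] rows 8.3
[[419.  117.8   5.3]
 [455.1 202.1  20. ]
 [497.1 297.8  39.6]]
grip ((468.53399658203125, -167.37728881835938), (12.192747116088867, 61.63533401489258), 11.483757972717285) 68.18690044717016
```

The scoop lies flat, its highest point being the handle top at 39.6 mm. The grip is at (468.5,-167), heading 11.5–12°.

Request:
arm_command(rows=[[[0.94, 0.29, 0.1], [0, 0, 0.0454]], [[0.94, 0.29, 0.1], [0, 0, 0.0454]], [[0.94, 0.29, 0.1], [0, 0, 0.0454]], [[0.94, 0.29, 0.1], [0, 0, 0.0454]], [[0.94, 0.29, 0.1], [0, 0, 0.0454]]], grip=0.5)

```text
clock: 12.25
position: [456.9, -5.6, 166.8]
ee_rot: [0.778, -0.628, 0.001, -0.001]
contact_force: [1.3, -0.1, 0.0]
gripper_width: 42.5
grasp_force: 0.0
```

```bash
python3 - <<'E'
from h import *
plan([468.4,-167.2,120],down(-78.2))
E
```

```text
t 12.25 pos [456.9  -5.6 166.8] w 42.5 F [ 1.3 -0.1  0. ] shift [0.641, 0.092, 0.187] turn [-0.0007, 0.0001, 0.0021] rows 3.4
```

Request:
arm_command(rows=[[[0.641, 0.092, 0.187], [0, 0, 0.002]], [[0.641, 0.092, 0.187], [0, 0, 0.002]], [[0.641, 0.092, 0.187], [0, 0, 0.002]], [[0.641, 0.092, 0.187], [0, 0, 0.002]], [[0.641, 0.092, 0.187], [0, 0, 0.002]]])

```text
clock: 12.75
position: [467.7, -167.3, 118.6]
ee_rot: [0.775, -0.633, -0.001, -0.0]
contact_force: [-1.0, 0.1, -0.6]
gripper_width: 42.8
grasp_force: 0.0
```

```bash
python3 - <<'E'
from h import *
plan([468.4,-167.2,44],down(-78.2))
E
```

```text
t 12.75 pos [ 467.7 -167.3  118.6] w 42.8 F [-1.   0.1 -0.6] shift [0.0, -0.003, 0.299] turn [0.0002, 0.0003, -0.0015] rows 1.5
```

Request:
arm_command(rows=[[[0, -0.003, 0.1], [0, 0, 0]], [[0, -0.003, 0.2], [0, 0, 0]], [[0, -0.003, 0.27], [0, 0, 0]], [[0, -0.003, 0.3], [0, 0, 0]], [[0, -0.003, 0.3], [0, 0, 0]]])

```text
clock: 13.25
position: [469.3, -164.3, 44.6]
ee_rot: [0.776, -0.63, -0.0, -0.0]
contact_force: [0.4, -0.7, 0.8]
gripper_width: 42.5
grasp_force: 0.0
```

Request:
arm_command(rows=[[[0, 0, 0], [0, 0, 0]], [[0, 0, 0], [0, 0, 0]], [[0, 0, 0], [0, 0, 0]], [[0, 0, 0], [0, 0, 0]], [[0, 0, 0], [0, 0, 0]]], grip=0)

```text
clock: 13.75
position: [469.9, -164.9, 45.9]
ee_rot: [0.776, -0.631, 0.001, -0.001]
contact_force: [-0.8, 1.0, 2.9]
gripper_width: 14.1
grasp_force: 58.5
```

```bash
python3 - <<'E'
from h import *
s=arm.read_state();R0=R.from_quat(s["ee_rot"]);p0=s["position"]
print(p0.round(1),s["gripper_width"],s["grasp_force"],s["contact_force"].round(1))
for k in range(0,91,6):
    a=np.radians(k);d=115*np.r_[(1-np.cos(a))*bx,np.sin(a)];print(k,(R0.inv().apply(d)/250).round(3).tolist())
E
```

```text
[ 469.9 -164.9   45.9] 14.10408345724712 58.509759306907654 [-0.8  1.   2.9]
0 [0.0, 0.0, 0.0]
6 [-0.0, -0.003, -0.048]
12 [-0.0, -0.01, -0.096]
18 [-0.0, -0.023, -0.142]
24 [-0.0, -0.04, -0.187]
30 [-0.0, -0.062, -0.23]
36 [-0.001, -0.089, -0.27]
42 [-0.001, -0.119, -0.307]
48 [-0.001, -0.153, -0.341]
54 [-0.001, -0.191, -0.372]
60 [-0.002, -0.231, -0.398]
66 [-0.002, -0.274, -0.419]
72 [-0.002, -0.319, -0.436]
78 [-0.002, -0.366, -0.449]
84 [-0.003, -0.413, -0.456]
90 [-0.003, -0.461, -0.459]
```

Request:
arm_command(rows=[[[0, -0.003, -0.048], [0, 0, 0]], [[0, -0.01, -0.096], [0, 0, 0]], [[0, -0.023, -0.142], [0, 0, 0]], [[0, -0.04, -0.187], [0, 0, 0]], [[0, -0.062, -0.23], [0, 0, 0]]])

```text
clock: 14.25
position: [483.7, -161.7, 102.7]
ee_rot: [0.776, -0.631, -0.0, -0.0]
contact_force: [-0.7, 1.6, -0.9]
gripper_width: 14.0
grasp_force: 58.6
```

Request:
arm_command(rows=[[[-0.001, -0.027, -0.04], [0, 0, 0]], [[-0.001, -0.057, -0.077], [0, 0, 0]], [[-0.001, -0.091, -0.111], [0, 0, 0]], [[-0.001, -0.129, -0.142], [0, 0, 0]], [[-0.002, -0.169, -0.168], [0, 0, 0]]])

```text
clock: 14.75
position: [526.5, -152.6, 146.2]
ee_rot: [0.776, -0.631, 0.001, -0.001]
contact_force: [-4.1, 2.2, 3.8]
gripper_width: 13.8
grasp_force: 59.0
```

Request:
arm_command(rows=[[[0, -0.043, -0.021], [0, 0, 0]], [[0, -0.088, -0.038], [0, 0, 0]], [[0, -0.135, -0.051], [0, 0, 0]], [[0, -0.182, -0.058], [0, 0, 0]], [[0, -0.23, -0.061], [0, 0, 0]]])

```text
clock: 15.25
position: [584.8, -140.3, 161.7]
ee_rot: [0.776, -0.631, 0.002, -0.003]
contact_force: [-0.2, 2.4, 2.9]
gripper_width: 14.1
grasp_force: 58.9
```

```bash
python3 - <<'E'
from h import *
plan([*B,161],down(-77.8))
p,d=arm.get_image("scene"); cv2.imwrite("pics/s9.png",cv2.resize(p[90:290,200:440],None,fx=3,fy=3))
E
```

```text
t 15.25 pos [ 584.8 -140.3  161.7] w 14.1 F [-0.2  2.4  2.9] shift [0.003, 0.02, 0.003] turn [-0.0022, -0.0002, -0.0021] rows 0.1
```

View pics/s9.png

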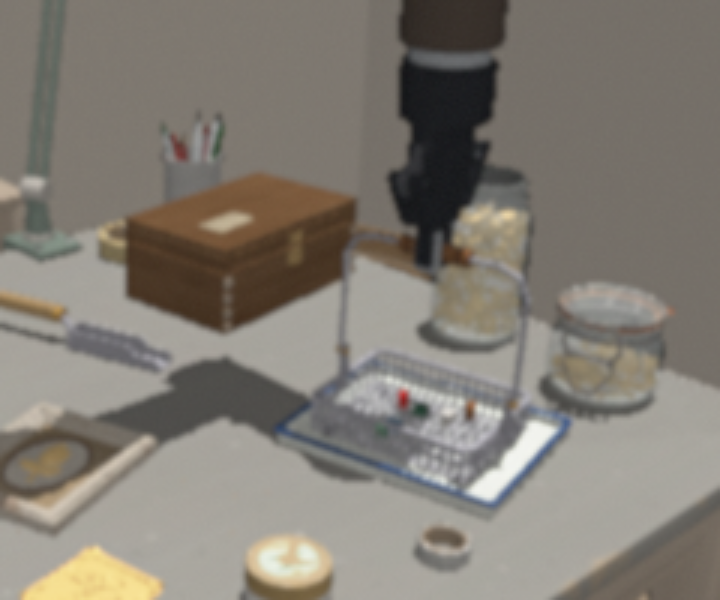

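The handle stands upright in the fingers at (435,245), and the basket is in the tray with its chips. I lift slowly.

Request:
arm_command(rows=[[[0, 0.004, -0.008], [0, 0, 0]], [[0, 0.008, -0.02], [0, 0, 0]], [[0, 0.01, -0.04], [0, 0, 0]], [[0, 0.01, -0.065], [0, 0, 0]], [[0, 0.01, -0.095], [0, 0, 0]]])

```text
clock: 15.8
position: [579.1, -141.8, 183.9]
ee_rot: [0.776, -0.631, 0.0, -0.001]
contact_force: [-0.1, -0.6, -4.2]
gripper_width: 14.3
grasp_force: 58.5
```

Request:
arm_command(rows=[[[0, 0, -0.04], [0, 0, 0]], [[0, 0, -0.08], [0, 0, 0]], [[0, 0, -0.12], [0, 0, 0]], [[0, 0, -0.16], [0, 0, 0]], [[0, 0, -0.2], [0, 0, 0]]])

```text
clock: 16.3
position: [579.6, -141.6, 235.1]
ee_rot: [0.776, -0.631, 0.001, -0.001]
contact_force: [0.1, 0.2, -5.0]
gripper_width: 13.8
grasp_force: 58.5
```

Request:
arm_command(rows=[[[0, 0, -0.035], [0, 0, 0]], [[0, 0, -0.06], [0, 0, 0]], [[0, 0, -0.08], [0, 0, 0]], [[0, 0, -0.09], [0, 0, 0]], [[0, 0, -0.095], [0, 0, 0]]])

```text
clock: 16.8
position: [579.5, -141.6, 257.8]
ee_rot: [0.776, -0.631, 0.001, -0.001]
contact_force: [-0.3, 0.7, -4.5]
gripper_width: 14.2
grasp_force: 58.5
```

Request:
arm_command(rows=[[[0, 0, 0], [0, 0, 0]], [[0, 0, 0], [0, 0, 0]], [[0, 0, 0], [0, 0, 0]], [[0, 0, 0], [0, 0, 0]], [[0, 0, 0], [0, 0, 0]]])

```text
clock: 17.3
position: [579.5, -141.6, 257.6]
ee_rot: [0.776, -0.631, 0.001, -0.001]
contact_force: [0.6, 0.5, -4.5]
gripper_width: 13.9
grasp_force: 58.5
```

Request:
arm_command(rows=[[[0, 0, 0], [0, 0, 0]], [[0, 0, 0], [0, 0, 0]], [[0, 0, 0], [0, 0, 0]], [[0, 0, 0], [0, 0, 0]], [[0, 0, 0], [0, 0, 0]]])

```text
clock: 17.8
position: [579.5, -141.6, 257.8]
ee_rot: [0.776, -0.631, 0.001, -0.001]
contact_force: [0.0, 0.0, -4.6]
gripper_width: 14.3
grasp_force: 58.5
```

```bash
python3 - <<'E'
from h import *
s=arm.read_state();print(s["clock"],s["position"].round(1),s["contact_force"].round(1),s["wrist_torque"].round(2),s["gripper_width"])
p,d=arm.get_image("scene"); cv2.imwrite("pics/s10.png",cv2.resize(p[90:290,180:440],None,fx=3,fy=3))
P=cloud("scene",d);q=P.reshape(-1,3);b=(q[:,:2]-B);X=b@bx;Y=b@by;m=(abs(X)<75)&(abs(Y)<90)&(q[:,2]>70)&(q[:,2]<142)
print("z pct",np.percentile(q[m][:,2],[1,5,50,95,99]).round(1),m.sum())
for lo,hi in((-75,-50),(50,75)):
    k=m&(X>lo)&(X<hi);print("rim z at x side",np.percentile(q[k][:,2],[5,50,95]).round(1))
E
```

```text
17.8 [ 579.5 -141.6  257.8] [ 0.   0.  -4.6] [ 0.03  0.09 -0.01] 14.264806092106726
z pct [102.6 103.9 118.3 139.8 141.4] 1560
rim z at x side [106.9 124.2 141. ]
rim z at x side [103.5 121.3 137. ]
```

View pics/s10.png

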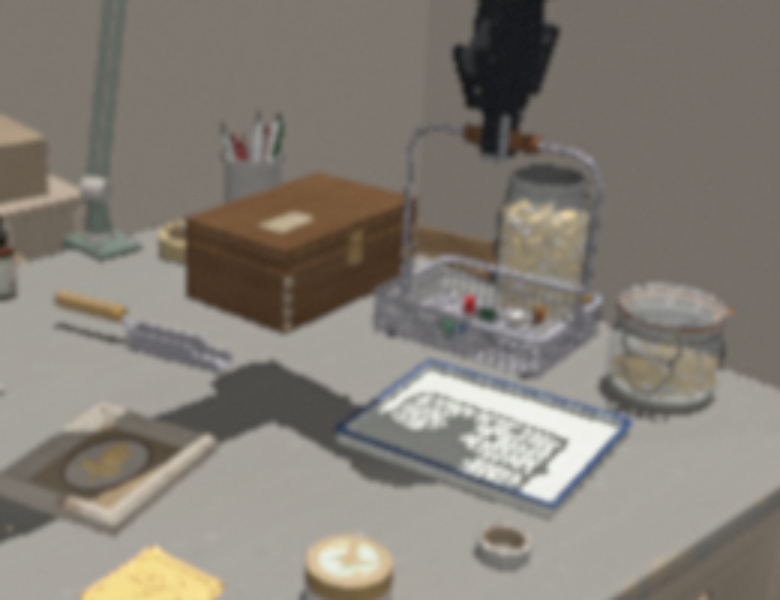

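The basket hangs level at about (490,315), clear of the tray, with its chips in it, and the scoop lies flat. I let it settle once more and hand in.

Request:
arm_command(rows=[[[0, 0, 0], [0, 0, 0]], [[0, 0, 0], [0, 0, 0]], [[0, 0, 0], [0, 0, 0]], [[0, 0, 0], [0, 0, 0]], [[0, 0, 0], [0, 0, 0]]])

```text
clock: 18.35
position: [579.5, -141.6, 257.8]
ee_rot: [0.776, -0.631, 0.001, -0.001]
contact_force: [0.2, 0.0, -5.2]
gripper_width: 13.8
grasp_force: 58.5
```

Request:
arm_command(rows=[[[0, 0, 0], [0, 0, 0]], [[0, 0, 0], [0, 0, 0]], [[0, 0, 0], [0, 0, 0]], [[0, 0, 0], [0, 0, 0]], [[0, 0, 0], [0, 0, 0]]])

```text
clock: 18.85
position: [579.5, -141.6, 257.8]
ee_rot: [0.776, -0.631, 0.001, -0.001]
contact_force: [-0.9, 0.1, -3.5]
gripper_width: 14.0
grasp_force: 58.5
```

```bash
python3 -c "
from bench import arm
print(arm.job_done())"
```

```text
the job is handed in; nothing more can be done
None
```

I handed the job in at about 19 s, no verdict returned: all six chips are in the basket (four on one side of the hinge line, two on the other), the empty scoop lies flat on the table, and the basket is held level and still by its grip about 10 cm up; I viewed 11 pictures, one over the limit of 10.

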